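# Shut the draught cover and zero the jeweller's balance

### The arm

A 6-joint arm with a two-finger parallel gripper is mounted at the origin on the work surface. World frame = base frame: x ahead of the robot, y to its left, z up, the work surface at z = 0. Lengths are in m, angles in rad, forces in N, time in s.
With the tool pointing down it reaches from about 0.35 to 1 m from the base axis. Payload 7.1 kg.
Tool frame: the origin (TCP) lies between the finger pads; the fingertips stand 22 mm ahead of it and the grasp point (between the pads) lies 3 mm ahead of it; z points along the fingers, y is the line along which they close (so a half turn about z gives the same grasp; the last joint's range is limited). The gripper opens to 85 mm and grips with 20 to 120 N. Pads are 22 mm wide; open, the fingers measure 114 mm over their backs; the gripper's body (76 mm by 85 mm) begins 54 mm behind the grasp point. The pads swing forward as they close: fully open they stand 13 mm farther back than shut.
Start: joints at [1.161, 0.423, 1.63, -0, 1.089, -0.019], TCP at [0.238, 0.578, 0.253] pointing down, gripper open.
Joint ranges: [-3, 3], [-0.9, 2.11], [0.09, 2.58], [-1.31, 4.45], [0.11, 2.69], [-2.54, 2.54]. Speed limits (rad/s): [2.39, 2.39, 3.01, 3.14, 3.14, 3.14].

### API

Orientations are given as a rotation vector (axis times angle).
In Python, from rig import manip gives the robot as it stands. The module is installed in compiled form; this text tells all that it offers. Calls block until the motion is done:
- manip.move_to(position, orientation): joint-space move of the TCP to a pose.
- manip.servo_line(position, orientation=None, rate=0.15): straight line of the TCP; orientation=None keeps the orientation; rate is the mean speed in m/s.
- manip.set_joints(angles): joint-space move.
- manip.command_gripper(opening, f_grip=None): finger opening in m; f_grip is the grip in N (None keeps the last); returns when the fingers have stopped.
- manip.hold(seconds).
- manip.solve_ik(position, orientation): joint angles nearest the present ones, or None.
- manip.camera(name): name is "scene" or "side" or "wrist"; returns a dict with "image" (400x640x3 uint8, red, green, blue), "fx", "fy", "cx", "cy" (pixels), "cam_to_world" (4x4, takes a point from camera to world coordinates); the wrist camera has in their place "mount" (4x4, takes a point from camera to tool coordinates, whose origin is the TCP and whose axes are the flange's). Camera axes: x right, y down, z forward; pixel columns grow to the right and rows downward; lengths in m; the calibration is good to about 2 mm. A picture is of the moment at which its call begins: read the wrist's pose just before it. There is no depth.
A pose or a line that the arm cannot do raises manip.IKError and nothing moves.
- manip.sign_off(): hands the job in; it is judged then, once.
Readings, each from a call of its own:
- manip.get_time(): time.
- manip.get_joint_positions(): joint angles.
- manip.get_joint_vel(): joint speeds.
- manip.get_tau(): joint torques, N m.
- manip.get_position(): TCP position.
- manip.get_ee_rot(): TCP orientation.
- manip.get_contact_force(): force on the tool from outside, world axes, zero at the start.
- manip.get_torque(): the same for the moment, N m.
- manip.get_width(): finger opening in m.
- manip.get_grip_force(): force on a finger pad.
Only numpy, scipy, OpenCV 4.12 (cv2) and the standard library are available. Lean on these libraries where they do the work, as an engineer would, in place of code of your own. Each camera call takes 0.05 s, during which the arm holds its last target. There are 200 camera calls.

### The job

The jeweller's balance with the empty dish in it has to be zeroed. With the fingertips, gently push the sliding draught cover fully shut and only then gently press the green key well down and let it come up again. Do not press the red or blue key, and leave the dish and everything else on the bench where it is.

Things in the scene. Friction and masses are not known exactly. Their poses are not given: they have to be found in the camera images.
- balance: White fixed bench balance, 260 (x) x 190 (y) mm. Origin: centre of its underside; x points from its key deck (front, 45 mm high, keys at x = -95 mm) to its weighing chamber, away from the robot within 0.25 rad; y left, z up. Chamber: clear walls 120 x 120 mm, centre x = +50 mm, up to 105 mm above the bench, on a deck 60 mm high.
- cover (a joint): How far the cover is open, m: 0 = fully shut, flush over the chamber; it can go 6 mm further, to -0.006, where a hard stop is, and is still shut there; starts 0.05 to 0.08, at most 0.09; grows along the balance's +y. About 2 N of friction; stays where left. Runs on two thin rails along y at x = -14.5 and +114.5 mm of the balance (6 mm wide, top 105 mm above the bench, out to y = +153 mm).
- cover_edge (a point): Sliding cover: flat square frame 126 x 126 mm, 20 mm thick (107 to 127 mm above the bench), grey with a clear pane and an orange edge. Point: top middle of the orange edge, which is the upright face on the balance's +y side; push that face towards the balance's -y to shut. Shut, this point is at x = +50, y = +63 mm of the balance. Axes as the balance's.
- key_green_top (a point): Green key (zero); 28 mm across, in a round black collar 44 mm across. Point: centre of its top face, 71 mm above the bench when up (the collar's rim is 14 mm lower). The three keys stand in a row along the balance's y, 60 mm apart, in an order that changes.
- key_green (a joint): Green key's travel in m: 0 = up, 0.010 = hard stop; spring, about 2 N to start and 6 N at the stop; it springs back when let go. It counts as pressed from 0.005 on.
- key_green_base: Black collar that carries the green key, 44 mm across, 12 mm high, on the key deck. Origin: centre of its underside.
- key_red_top (a point): Red key, not to be pressed; 28 mm across, in a round black collar 44 mm across. Point: centre of its top face, 71 mm above the bench when up (the collar's rim is 14 mm lower). The three keys stand in a row along the balance's y, 60 mm apart, in an order that changes.
- key_red (a joint): Red key's travel in m: 0 = up, 0.010 = hard stop; spring, about 2 N to start and 6 N at the stop; it springs back when let go.
- key_blue_top (a point): Blue key, not to be pressed; 28 mm across, in a round black collar 44 mm across. Point: centre of its top face, 71 mm above the bench when up (the collar's rim is 14 mm lower). The three keys stand in a row along the balance's y, 60 mm apart, in an order that changes.
- key_blue (a joint): Blue key's travel in m: 0 = up, 0.010 = hard stop; spring, about 2 N to start and 6 N at the stop; it springs back when let go.
- dish: Small loose brass dish, 60 mm across, 16 mm high, on the round steel plate inside the chamber. Origin: centre of its underside.
- pan: Loose round steel pan, 210 mm across, 35 mm high, right of the balance. Origin: centre of its underside.
- tweezers: Loose steel tweezers, 155 mm long, 8 mm high, beside the balance on its right. Origin: centre of the underside, x along them.
- calculator: Loose grey calculator, 140 x 78 x 18 mm, left of the balance. Origin: centre of its underside, x along its length.
- ring_cone: Loose dark wooden ring cone, foot 48 mm across, 80 mm high, left of the balance. Origin: centre of its underside.
- jar: Loose amber jar with black cap, 42 mm across, 48 mm high, right of the key deck. Origin: centre of its underside.
- gold_ring: Loose gold ring lying flat, 23 mm across, 5 mm high, left of the key deck. Origin: centre of its underside.

How it is judged:
On the way, in this order (a step that is already met when the one before it is completed fails the run):
1. the cover is fully shut (less than 4 mm open) (value of joint cover below 0.004 m), for 0.2 s.
2. the green key is pressed well down (at least 5 of its 10 mm) by the fingers (value of joint key_green above 0.005 m and contact force between the fingers and key_green_base above 0.5 N), for 0.05 s.
At the end, for the whole second after the job is handed in: The cover is less than 4 mm open, all three keys are up (within 1 mm), and the loose things are within 10 mm (the dish 6 mm) of where they began (value of joint cover below 0.004 m and value of joint each of key_green, key_red, key_blue below 0.001 m and distance of dish from where it was at the start of the episode below 0.006 m and distance of each of pan, tweezers, calculator, ring_cone, jar, gold_ring from where it was at the start of the episode below 0.01 m); the robot touches nothing.
It fails at once if the red or blue key is pressed (more than 1.5 mm) (value of joint any of key_red, key_blue above 0.0015 m).
It fails at once if the green key is pressed (more than 2 mm) while the cover is more than 6 mm open (value of joint key_green above 0.002 m and value of joint cover above 0.006 m).
It fails at once if the robot pushes on the balance, its cover or the green key with more than 40 N (contact force between any of the arm, the fingers and balance above 40 N or contact force between the fingers and key_green_base above 40 N).
It fails at once if the cover is slammed (faster than 0.4 m/s) (velocity of joint cover below -0.4 m/s).
It fails at once if a loose thing on the bench is moved or lifted (over 10 mm; the dish 6 mm) (distance of dish from where it was at the start of the episode above 0.006 m or distance of any of pan, tweezers, calculator, ring_cone, jar, gold_ring from where it was at the start of the episode above 0.01 m).
It also fails if it takes over 48 s, if anything falls off the work surface, if the arm or the gripper's body presses on something with over 40 N, if the wrist force passes 120 N, or if a joint passes its speed limit or range.

## Working session

There is one attempt and no reset: what is moved stays moved. The work goes in short steps, each a Python script; the robot and the scene stay as the last script left them, time stands still between calls to the robot, and variables do not carry over. Pictures are saved under pics/ and viewed, at most 10 in all, crops included, and the job is handed in when it is done.

```bash
mkdir -p pics; python3 - <<'E'
from rig import manip
import cv2,pickle,numpy as np
d={n:manip.camera(n) for n in("scene","side")}
pickle.dump(d,open('cams.pkl','wb'))
for n,c in d.items():
    cv2.imwrite(f'pics/{n}0.png',c['image'][:,:,::-1]); print(n,c['fx'],c['cx'],c['cy'],np.round(c['cam_to_world'],3).tolist())
print(manip.get_ee_rot(),manip.get_time())
E
```

```text
scene 409.51936281198937 317.05680028673817 198.0538679444194 [[-0.89, 0.246, -0.384, 0.964], [0.456, 0.498, -0.737, 0.704], [0.01, -0.831, -0.556, 0.619], [0.0, 0.0, 0.0, 1.0]]
side 389.35157388508014 316.91503209185936 196.35800115260722 [[0.877, -0.317, 0.36, 0.195], [-0.48, -0.586, 0.653, -0.713], [0.004, -0.746, -0.666, 0.851], [0.0, 0.0, 0.0, 1.0]]
[-6.09912888e-01 -3.08144434e+00  2.30602761e-03] 0.1
```

View pics/scene0.png

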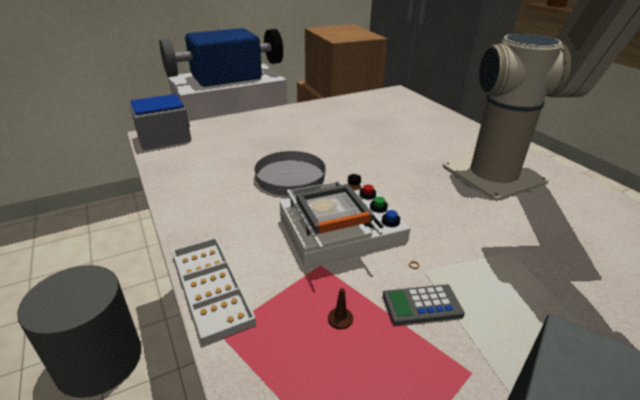

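View pics/side0.png

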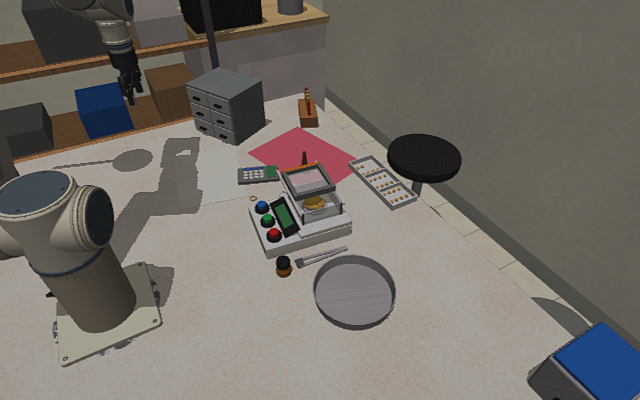

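The scene view shows the red, green and blue keys at about (368,191), (380,204) and (391,217), and the orange edge around (340,222). In the side view the keys run blue (262,207), green (268,219), red (274,234), and the cover is open towards the calculator and ring cone. Next I locate them by masks and rays.

```bash
cat > h.py <<'E'
import cv2,numpy as np
def ray(c,uv,T=None):
    T=c['cam_to_world'] if T is None else T
    d=T[:3,:3]@np.array([(uv[0]-c['cx'])/c['fx'],(uv[1]-c['cy'])/c['fy'],1]); return T[:3,3],d/np.linalg.norm(d)
def onz(c,uv,z,T=None):
    o,d=ray(c,uv,T); return o+d*(z-o[2])/d[2]
HSV=dict(red=(174,6),green=(50,75),blue=(100,125),orange=(7,16))
def masks(c,name,roi,s=120,v=60):
    h=cv2.cvtColor(c['image'],cv2.COLOR_RGB2HSV).astype(int); lo,hi=HSV[name]
    H=h[...,0]; m=((H>=lo)&(H<=hi)) if lo<hi else ((H>=lo)|(H<=hi))
    m=m&(h[...,1]>s)&(h[...,2]>v); r=np.zeros_like(m); x0,y0,x1,y1=roi; r[y0:y1,x0:x1]=1
    n,l,st,ce=cv2.connectedComponentsWithStats((m&r).astype(np.uint8))
    if n<2: return None
    i=1+np.argmax(st[1:,4]); return (l==i),ce[i],st[i]
E
python3 - <<'E'
from h import *; import pickle
d=pickle.load(open('cams.pkl','rb'))
R={'scene':(275,160,415,265),'side':(240,150,360,260)}
for n in d:
    for k in HSV:
        r=masks(d[n],k,R[n])
        if r is None: print(n,k,None);continue
        m,ce,st=r; print(n,k,ce.round(1),st,onz(d[n],ce,.068 if k!='orange' else .117).round(4))
        if k=='orange':
            p=cv2.boxPoints(cv2.minAreaRect(np.argwhere(m)[:,::-1].astype(np.float32))); print(p.round(1).tolist())
            for q in p: print(onz(d[n],q,.127).round(4),onz(d[n],q,.107).round(4))
a=cv2.resize(d['scene']['image'][165:265,275:415,::-1],None,fx=4,fy=4,interpolation=cv2.INTER_CUBIC)
b=cv2.resize(d['side']['image'][155:255,240:360,::-1],None,fx=2,fy=2)
cv2.imwrite('pics/z.png',a)
E
```

```text
scene red [367.9 188.4] [363 185  10   8  67] [ 0.4488 -0.0088  0.068 ]
scene green [378.6 199.9] [374 197  10   7  52] [0.4542 0.0463 0.068 ]
scene blue [391.2 214.3] [386 211  11   9  71] [0.4616 0.1083 0.068 ]
scene orange [343.7 221.8] [318 211  53  22 565] [0.6084 0.1398 0.117 ]
[[316.70001220703125, 221.8000030517578], [368.8999938964844, 210.1999969482422], [371.3999938964844, 221.39999389648438], [319.20001220703125, 233.0]]
[0.6636 0.1272 0.127 ] [0.6514 0.1037 0.107 ]
[0.5485 0.1398 0.127 ] [0.5316 0.1169 0.107 ]
[0.5651 0.1743 0.127 ] [0.5489 0.1527 0.107 ]
[0.6755 0.1607 0.127 ] [0.6637 0.1386 0.107 ]
side red [307.7 160. ] [ 248  150  108   34 1747] [0.6796 0.231  0.068 ]
side green [283.5 215.6] [275 204  19  24 230] [0.4949 0.0278 0.068 ]
side blue [261.1 204.8] [257 201   9   9  64] [0.4563 0.1006 0.068 ]
side orange [300.7 166.5] [283 162  35  10  89] [0.6146 0.1526 0.117 ]
[[282.79998779296875, 169.10000610351562], [316.79998779296875, 161.0], [317.3999938964844, 163.8000030517578], [283.3999938964844, 171.8000030517578]]
[0.5555 0.1551 0.127 ] [0.5654 0.1791 0.107 ]
[0.6656 0.1422 0.127 ] [0.6786 0.1658 0.107 ]
[0.6605 0.1286 0.127 ] [0.6734 0.1518 0.107 ]
[0.5514 0.1418 0.127 ] [0.5613 0.1654 0.107 ]
```

View pics/z.png

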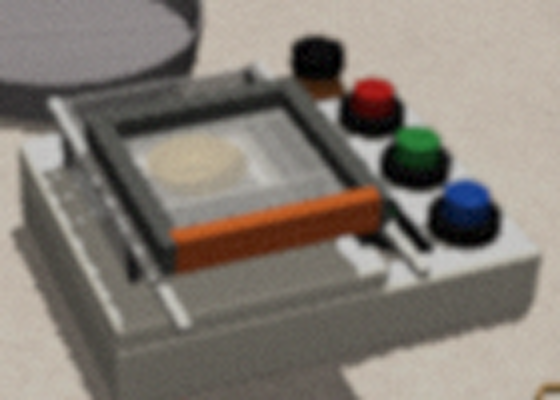

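The crop confirms the key order (red, green, blue towards +y) and the open cover with its orange face towards +y. The yaw is about -0.11. I will close the gripper, move above the balance and refine from near.

```bash
cat >> h.py <<'E'
from scipy.spatial.transform import Rotation as Rot
def down(yaw,flip=1):  # tool y along +-balance x, z down
    b=np.array([np.cos(yaw),np.sin(yaw),0])*flip; z=np.array([0,0,-1.]); return Rot.from_matrix(np.c_[np.cross(b,z),b,z]).as_rotvec()
E
python3 - <<'E'
from h import *; from rig import manip; import pickle
print(Rot.from_rotvec(manip.get_ee_rot()).as_matrix().round(2).tolist())
manip.command_gripper(0.0)
p=[0.51,0.09,0.33]
best=None
for f in(1,-1):
    q=manip.solve_ik(p,down(-.109,f)); print(f,None if q is None else np.round(q,2))
    if q is not None and (best is None or abs(q[5])<abs(best[0][5])): best=(q,f)
f=best[1]; manip.move_to(p,down(-.109,f)); manip.hold(.3)
P=manip.get_position();r=manip.get_ee_rot();c=manip.camera("wrist"); T=np.eye(4);T[:3,:3]=Rot.from_rotvec(r).as_matrix();T[:3,3]=P
c['cam_to_world']=T@c['mount']; pickle.dump(c,open('w1.pkl','wb'))
cv2.imwrite('pics/w1.png',c['image'][:,:,::-1]); print(f,P,manip.get_width(),manip.get_contact_force(),manip.get_time(),np.round(c['mount'],3).tolist())
E
```

```text
[[-0.92, 0.38, -0.0], [0.38, 0.92, -0.0], [0.0, -0.0, -1.0]]
1 [ 0.15  0.18  1.79 -0.    1.18  0.26]
-1 None
1 [0.5099599  0.09041089 0.32989778] -0.0004795772417731807 [0.15172365 0.70500905 0.55645367] 3.25 [[-0.001, -0.961, -0.275, 0.069], [1.0, -0.001, 0.001, -0.001], [-0.001, -0.275, 0.961, -0.121], [0.0, 0.0, 0.0, 1.0]]
```

View pics/w1.png

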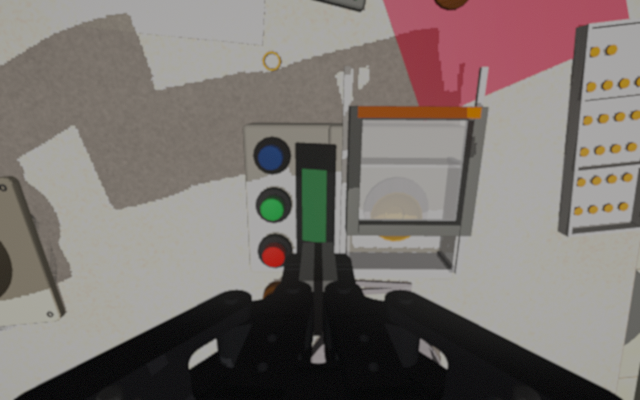

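The wrist view shows everything clearly: blue (271,155), green (273,206) and red (274,252), with the orange edge from (357,112) to (480,113). The ring cone and calculator are well clear of the path. I compute the positions from this view.

```bash
python3 - <<'E'
from h import *; import pickle
c=pickle.load(open('w1.pkl','rb')); K={}
for k,roi in dict(red=(250,232,300,275),green=(250,185,295,225),blue=(250,135,295,175),orange=(345,95,495,130)).items():
    m,ce,st=masks(c,k,roi,100,50); K[k]=onz(c,ce,.071 if k!='orange' else .127); print(k,ce.round(1),st,K[k].round(4))
    if k=='orange':
        for q in cv2.boxPoints(cv2.minAreaRect(np.argwhere(m)[:,::-1].astype(np.float32))): print(q.round(1),onz(c,q,.127).round(4),onz(c,q,.107).round(4))
d=K['blue']-K['red'];yaw=np.arctan2(-d[0],d[1]);print('len',np.linalg.norm(d),'yaw',yaw)
g=(K['red']+K['blue']+K['green'])/3
x=np.array([np.cos(yaw),np.sin(yaw)]);y=np.array([-x[1],x[0]])
print('edge in bal',(K['orange'][:2]-g[:2])@np.c_[x,y]+[-.095,0], 'green',K['green'],g)
E
```

```text
red [273.6 254.8] [261 243  25  24 474] [ 0.445  -0.0122  0.071 ]
green [271.6 208.7] [260 197  24  24 460] [0.451  0.0455 0.071 ]
blue [270.1 157.2] [258 145  25  25 505] [0.458  0.1048 0.071 ]
orange [414.3 111.9] [ 357  106  125   13 1372] [0.6032 0.1396 0.127 ]
[357. 106.] [0.5518 0.1504 0.127 ] [0.5539 0.1499 0.107 ]
[481. 106.] [0.6635 0.1382 0.127 ] [0.6726 0.1369 0.107 ]
[481. 118.] [0.6637 0.1275 0.127 ] [0.6728 0.1255 0.107 ]
[357. 118.] [0.551  0.1398 0.127 ] [0.5531 0.1386 0.107 ]
len 0.11773993101030364 yaw -0.11117564039277067
edge in bal [0.0455821  0.10977943] green [0.45101366 0.04548039 0.071     ] [0.4513351  0.04604772 0.071     ]
```

```bash
cat > geo.py <<'E'
from h import *
yaw=-.111; X=np.array([np.cos(yaw),np.sin(yaw),0]);Y=np.array([-X[1],X[0],0])
G=np.array([.4512,.0458,.071]); O=G*[1,1,0]+.095*X   # balance origin
def W(x,y,z): return O+x*X+y*Y+[0,0,z]
def B(p): d=np.array(p)-O; return np.array([d@X,d@Y,d[2]])
R=down(yaw)
E
python3 - <<'E'
from geo import *; from rig import manip
z=.113+.022
manip.move_to(W(.05,.165,.22),R); manip.servo_line(W(.05,.155,z),rate=.1); manip.hold(.2)
f0=manip.get_contact_force()
y=.155
while y>.06:
    y-=.004 if y>.088 else .001
    manip.servo_line(W(.05,y,z),rate=.04)
    f=(manip.get_contact_force()-f0)@Y; b=B(manip.get_position())
    if y>.088 or f>3: print(round(y,3),b.round(4),round(f,2),round(manip.get_time(),2))
    if f>7: break
E
```

```text
0.151 [0.05   0.1507 0.1352] 0.57 5.47
0.147 [0.05   0.1467 0.135 ] 1.22 5.72
0.143 [0.05   0.1428 0.135 ] 0.29 5.97
0.139 [0.05   0.1387 0.135 ] -0.11 6.22
0.135 [0.05   0.1348 0.135 ] 0.91 6.47
0.131 [0.05   0.1307 0.135 ] 0.56 6.72
0.127 [0.05   0.1268 0.135 ] 1.01 6.97
0.123 [0.05   0.1227 0.135 ] 0.51 7.22
0.119 [0.05   0.1186 0.135 ] 1.42 7.47
0.115 [0.05   0.1146 0.135 ] 1.02 7.72
0.111 [0.05   0.1106 0.135 ] 1.07 7.97
0.107 [0.05   0.1067 0.135 ] 0.9 8.22
0.103 [0.05   0.1026 0.135 ] 0.83 8.47
0.099 [0.05   0.0986 0.135 ] 1.14 8.72
0.095 [0.05   0.0946 0.135 ] 1.32 8.97
0.091 [0.05   0.0906 0.135 ] 0.34 9.22
0.085 [0.05   0.0851 0.135 ] 3.32 9.97
0.066 [0.05   0.0668 0.135 ] 6.13 14.72
0.065 [0.05   0.0667 0.135 ] 11.54 14.97
```

```bash
python3 - <<'E'
from geo import *; from rig import manip; import pickle
manip.servo_line(W(.05,.085,.135),rate=.06); manip.servo_line(W(.05,.09,.24),rate=.15)
manip.move_to(W(-.065,-.03,.28),R); manip.hold(.3)
P=manip.get_position();r=manip.get_ee_rot();c=manip.camera("wrist"); T=np.eye(4);T[:3,:3]=Rot.from_rotvec(r).as_matrix();T[:3,3]=P
c['cam_to_world']=T@c['mount']; pickle.dump(c,open('w2.pkl','wb'))
cv2.imwrite('pics/w2.png',c['image'][:,:,::-1]); print(P,manip.get_time())
h,s=c['image'],0
for k in('green','blue','red','orange'):
    P_=np.linalg.inv(c['cam_to_world'])@np.r_[W(-.095,dict(green=0,blue=.06,red=-.06).get(k,0),.071) if k!='orange' else W(.05,.057,.127),1]
    u=int(P_[0]/P_[2]*c['fx']+c['cx']);v=int(P_[1]/P_[2]*c['fy']+c['cy'])
    a=25 if k!='orange' else 100
    m=masks(c,k,(max(u-a,0),max(v-25,0),min(u+a,640),min(v+25,400)),100,50)
    if m: q=onz(c,m[1],.071 if k!='orange' else .127); print(k,(u,v),m[1].round(1),m[2],q.round(4),B(q).round(4))
E
```

```text
[0.47830657 0.01321622 0.27951487] 17.3667
green (286, 143) [286.1 144.7] [272 131  29  29 654] [0.451  0.0451 0.071 ] [-0.0951 -0.0008  0.071 ]
blue (284, 76) [284.7  78.6] [270  63  31  32 787] [0.4577 0.1041 0.071 ] [-0.095   0.0586  0.071 ]
red (287, 204) [287.4 204.4] [273 190  29  30 664] [ 0.4442 -0.0138  0.071 ] [-0.0953 -0.06    0.071 ]
orange (471, 76) [446.6  86.5] [ 395   79  152   16 1329] [0.583  0.0812 0.127 ] [0.032  0.0498 0.127 ]
```

View pics/w2.png

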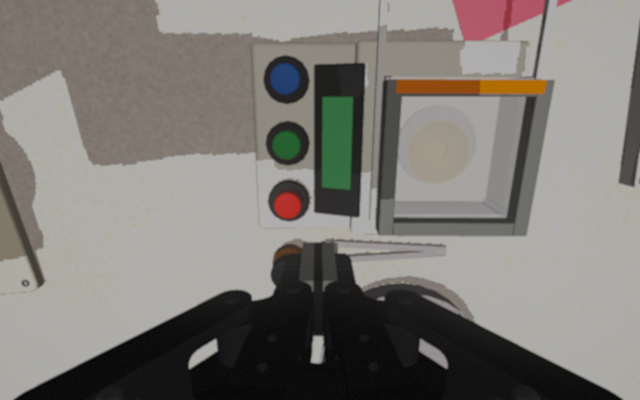

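The cover is shut: the frame is flush over the chamber, with the orange edge at (395–547, 86). Green is at (286,145), which agrees with the estimate to 1 mm. Now I press it.

```bash
python3 - <<'E'
from geo import *; from rig import manip
manip.move_to(W(-.095,-.0005,.16),R); manip.servo_line(W(-.095,-.0005,.100),rate=.08); manip.hold(.2)
f0=manip.get_contact_force(); z=.100
while z>.081:
    z-=.001; manip.servo_line(W(-.095,-.0005,z),rate=.03)
    f=(manip.get_contact_force()-f0)[2]; print(round(z,3),round(manip.get_position()[2],4),round(f,2))
    if f>9: break
manip.hold(.2); print('held',(manip.get_contact_force()-f0)[2])
manip.servo_line(W(-.095,-.0005,.12),rate=.05); manip.servo_line(W(-.095,-.0005,.28),rate=.15); manip.hold(.2)
print(manip.get_time(),manip.get_contact_force()-f0)
E
```

```text
0.099 0.0991 0.27
0.098 0.0979 -0.38
0.097 0.0969 0.25
0.096 0.0959 -0.1
0.095 0.0949 0.69
0.094 0.0939 0.83
0.093 0.0931 1.32
0.092 0.092 2.31
0.091 0.091 3.46
0.09 0.09 2.51
0.089 0.089 3.83
0.088 0.088 4.32
0.087 0.087 4.18
0.086 0.086 4.71
0.085 0.085 4.62
0.084 0.0841 5.87
0.083 0.0831 7.22
0.082 0.0829 17.77
held 16.99753325955431
26.0667 [-0.77039986  0.74271537 -0.28442761]
```

```bash
python3 - <<'E'
from rig import manip; import cv2
a=manip.camera("scene")['image']; cv2.imwrite('pics/s2.png',a[:,:,::-1])
E
```

```text
(no output)
```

View pics/s2.png

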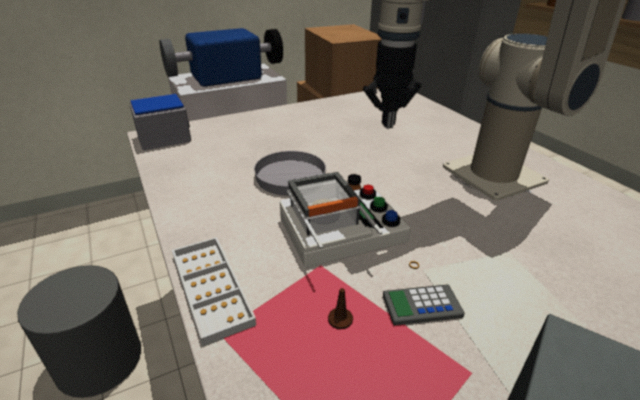

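The cover is shut (orange edge around (330,205)), all three keys are up, the loose things have not moved, and the arm is clear. I am handing the job in.

```bash
python3 -c "
from rig import manip
print(manip.sign_off())"
```

```text
the job is handed in; nothing more can be done
None
```

I pushed the cover to its hard stop, then pressed the green key to its stop and let it come up; the job is handed in after about 26 s, with no verdict returned and nothing else seen to have moved.

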